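# Press a freshly tiled coaster's mount to the bedding mark

## Task

Two mosaic coasters lie on spring-backed tilt mounts. On the mount with the round coaster, press the rubber pad at the sprung corner down with the fingertips until that mount's needle points at the clip mark on its dial, without running well past it, hold it there for about a second, then let go so that the needle returns to rest. Leave the clips, the coasters, the other mount and everything else where they are, and lift nothing.

Things in the scene. Friction and masses are not known exactly. Their poses are not given: they have to be found in the camera images.
- round_mount: Fixed spring-backed tilt mount carrying the round coaster. Plywood base 290 x 140 x 12 mm. Origin on the table under the middle of its tilt plate; +x from there towards the mount's dial, z up. The aluminium plate is 120 mm square, 8 mm thick, set cornerwise, top 60 mm above the table; it rocks about the mount's y. Its sprung corner, with a pad, is at mount x = -70 mm
- round_plate: That mount's aluminium tilt plate with its pad; origin at the centre of its top face, axes as the mount's when at rest. Its sprung corner goes down as it turns about its -y axis
- round_pad_top (a point): Centre of the top of the rubber finger pad on the sprung corner of the round coaster's plate: black disc 23 mm across, 10 mm high, the top 70 mm above the table at rest. It goes down 10.9 mm per radian of its dial's needle, 19.5 mm at most; about 2.5 N starts it and about 12 N takes it to the bottom stop. Let go, it springs back to rest in about half a second
- round_needle (a joint): Angle (rad) of the black needle on the round coaster's dial: 0 at rest, growing anticlockwise seen from above as the pad goes down, geared to the plate (6.4 times the plate's tilt), 1.79 at the stop. At 0 the needle points 0.9 rad clockwise from the mount's +x
- round_mark (a joint): Where the mark stands on the round coaster's dial (rad), same zero and sense as its needle: needle and mark values are equal when the needle points at the mark. The mark is a dark steel clip, 10 mm wide, on the rim of the dial; it stays where it was set
- round_needle_tip (a point): Tip of that needle, 46 mm from the dial's centre, 54 mm above the table. The dial is a flat grey disc 112 mm across with a white face 49 mm above the table, centred at mount x = +143 mm, y = 0
- round_mark_point (a point): The inner end of that mark clip, also 46 mm from the dial's centre and 54 mm above the table. Its x axis points outward from the dial's centre, its y axis the way the needle moves as the pad is pressed
- round_coaster: The round light-wood coaster, 80 mm across, with a mosaic top, lying loose on the plate between four steel pins 6 mm high; origin at the centre of its underside, 10 mm thick
- square_mount: Fixed spring-backed tilt mount carrying the square coaster. Plywood base 290 x 140 x 12 mm. Origin on the table under the middle of its tilt plate; +x from there towards the mount's dial, z up. The aluminium plate is 120 mm square, 8 mm thick, set cornerwise, top 60 mm above the table; it rocks about the mount's y. Its sprung corner, with a pad, is at mount x = -70 mm
- square_plate: That mount's aluminium tilt plate with its pad; origin at the centre of its top face, axes as the mount's when at rest. Its sprung corner goes down as it turns about its -y axis
- square_pad_top (a point): Centre of the top of the rubber finger pad on the sprung corner of the square coaster's plate: black disc 23 mm across, 10 mm high, the top 70 mm above the table at rest. It goes down 10.9 mm per radian of its dial's needle, 19.5 mm at most; about 2.5 N starts it and about 12 N takes it to the bottom stop. Let go, it springs back to rest in about half a second
- square_needle (a joint): Angle (rad) of the black needle on the square coaster's dial: 0 at rest, growing anticlockwise seen from above as the pad goes down, geared to the plate (6.4 times the plate's tilt), 1.79 at the stop. At 0 the needle points 0.9 rad clockwise from the mount's +x
- square_mark (a joint): Where the mark stands on the square coaster's dial (rad), same zero and sense as its needle: needle and mark values are equal when the needle points at the mark. The mark is a dark steel clip, 10 mm wide, on the rim of the dial; it stays where it was set
- square_needle_tip (a point): Tip of that needle, 46 mm from the dial's centre, 54 mm above the table. The dial is a flat grey disc 112 mm across with a white face 49 mm above the table, centred at mount x = +143 mm, y = 0
- square_mark_point (a point): The inner end of that mark clip, also 46 mm from the dial's centre and 54 mm above the table. Its x axis points outward from the dial's centre, its y axis the way the needle moves as the pad is pressed
- square_coaster: The square brown-wood coaster, 66 mm wide, with a mosaic top, lying loose on the plate between four steel pins 6 mm high; origin at the centre of its underside, 10 mm thick
- tub: Clear open tub of mosaic tiles, 95 x 75 x 45 mm, standing loose on the table; origin under its centre. Not part of the job
- glue: White glue bottle, 44 mm across, 120 mm high, loose; origin under its centre. Not part of the job
- spare: Spare round mosaic coaster, 90 mm across, 12 mm thick, loose on the table; origin under its centre. Not part of the job

How it is judged:
By the outcome, as a careful person would: the job done as asked, in the order asked, and still so for the second after the job is handed in, with the robot touching nothing.
It also fails if it takes over 35 s, if anything falls off the work surface, if the arm or the gripper's body presses on something with over 40 N, if the wrist force passes 120 N, or if a joint passes its speed limit or range.

## Robot

A 6-joint arm with a two-finger parallel gripper is mounted at the origin on the work surface. World frame = base frame: x ahead of the robot, y to its left, z up, the work surface at z = 0. Lengths are in mm, angles in rad, forces in N, time in s.
With the tool pointing down it reaches from about 350 to 875 mm from the base axis. Payload 15.5 kg.
Tool frame: the origin (TCP) lies midway between the tips of the shut fingers; the grasp point (between the pads) lies 19 mm behind it; z points along the fingers, y is the line along which they close (so a half turn about z gives the same grasp; the last joint's range is limited). The gripper opens to 85 mm and grips with 20 to 120 N. Pads are 22 mm wide; open, the fingers measure 114 mm over their backs; the gripper's body (76 mm by 85 mm) begins 54 mm behind the grasp point. The pads swing forward as they close: fully open they stand 13 mm farther back than shut.
Start: joints at [-1.236, 0.494, 1.345, -0, 1.302, -0.096], TCP at [261, -567.896, 231.277] pointing down, gripper open.
Joint ranges: [-2.91, 2.91], [-0.82, 2.16], [0.22, 2.67], [-1.22, 4.37], [0.12, 2.79], [-3.08, 3.08]. Speed limits (rad/s): [1.89, 1.89, 2.57, 3.01, 3.01, 3.01].

## Interface

Orientations are given as a unit quaternion [w, x, y, z].
In Python, from station import env, viewer gives the robot as it stands.
- The arm moves only by the tool step_arm, never from a script. Its argument "targets" is a list of rows, each a list of 3 entries, a list of its own where there are three numbers: the shift along the tool's x, y, z in m, then the turn about the tool's z in rad, then the gripper command: -1 is fully open, 1 is shut, values between are in proportion. A call has 1 to 5 rows; each row is the pose to reach, as a shift and turn from the pose commanded when the call began, along the tool's axes at that moment; what a row does not reach only later rows make up. A row lasts 1/10 s, in which the tool goes at most 50 mm and 8.59 degrees, less where a joint would pass 70% of its speed; a pose out of reach is approached as far as the arm can. A call with a gripper value outside its range is refused whole. The fingers move at their own pace and stop on an object; "force" is the grip in N (left out, the last holds). Time passes only in rows, so rows that repeat a pose let the fingers close. It gives the time, the measured TCP pose, the force, the opening and the grip force at its end, in the units of the state.
- env.sense(): the state, without advancing time (a new reading comes with each control period).
- viewer.grab_frame(name): name is "scene" or "top" or "wrist"; returns a dict with "image" (400x640x3 uint8, red, green, blue), "range_z" (400x640 float32, mm along the optical axis (not along the pixel's ray), 0 where there is no reading), "K" (3x3 intrinsics, pixels), "R" (3x3) and "t" (3): a world point X has camera coordinates R X + t. Camera axes: x right, y down, z forward; pixel columns grow to the right and rows downward; lengths in mm; the calibration is good to about 2 mm. A picture is of the moment at which its call begins.
- env.hand_in(): hands the job in; it is judged then, once.
The state is a dict: "time_s": time; "joint_pos": joint angles; "qvel": joint speeds; "joint_torque": joint torques, N m; "position": TCP position; "tool_rot": TCP orientation; "contact_force": force on the tool from outside, world axes, zero at the start; "ft_torque": the same for the moment, N m; "gripper_width": finger opening in mm; "grasp_force": force on a finger pad.
Only numpy, scipy, OpenCV 4.12 (cv2) and the standard library are available. Lean on these libraries where they do the work, as an engineer would, in place of code of your own. Each camera call takes 0.05 s, during which the arm holds its last target. There are 200 camera calls.

## Working session

There is one attempt and no reset: what is moved stays moved. The work goes in short steps, Python scripts to look and compute and a tool call to move; the robot and the scene stay as the last step left them, time stands still between calls to the robot, and variables do not carry over. Pictures are saved under pics/ and viewed, at most 10 in all, crops included, and the job is handed in when it is done.

Besides the shell and the picture viewer there is one more tool, called after "Call:" as name(argument=value, ...), one argument or row to a line, values as JSON. step_arm: Moves the arm, as the interface text tells. Its arguments: {"type":"object","properties":{"targets":{"type":"array","items":{"type":"array"}},"force":{"type":"number"}},"required":["targets"]}

```bash
mkdir -p pics
cat > h.py <<'E'
import numpy as np,cv2,pickle
from station import env,viewer
def grab(n,save=None):
    f=viewer.grab_frame(n); pickle.dump(f,open(f'{n}.pkl','wb'))
    if save: cv2.imwrite(f'pics/{save}.png',f['image'][:,:,::-1])
    return f
def atz(f,u,v,z):
    R,t,K=map(np.array,(f['R'],f['t'],f['K']))
    d=R.T@np.linalg.inv(K)@[u,v,1]; c=-R.T@t
    return c+d*(z-c[2])/d[2]
def dep(f,u,v):
    R,t,K=map(np.array,(f['R'],f['t'],f['K'])); 
    return R.T@(np.linalg.inv(K)@[u,v,1]*f['range_z'][int(v),int(u)]-t)
def proj(f,X):
    R,t,K=map(np.array,(f['R'],f['t'],f['K'])); p=K@(R@np.array(X)+t); return p[:2]/p[2]
E
python3 - <<'E'
from h import *
grab('top','top0');grab('scene','scene0');s=env.sense();print(s)
E
```

```text
{'time_s': 0.1, 'joint_pos': array([-1.23554929e+00,  4.94112649e-01,  1.34603013e+00, -9.08677000e-07,
        1.30248309e+00, -9.54889688e-02]), 'qvel': array([ 0.0003891 ,  0.00056536, -0.00262194, -0.00059383, -0.00041534,
        0.00052909]), 'joint_torque': array([ 1.75683403e-03, -8.83585167e+01, -3.84561896e+01, -2.96269172e-04,
        5.28349556e-03, -9.24910410e-06]), 'position': array([ 260.87304875, -567.62581815,  230.77832593]), 'tool_rot': array([-5.12844138e-04,  9.76897659e-01,  2.13707035e-01, -6.22166557e-05]), 'contact_force': array([-2.25935445e-04, -2.49396368e-02,  8.47947106e-01]), 'ft_torque': array([0.04426598, 0.01615846, 0.00096018]), 'grasp_force': 0.0, 'gripper_width': 85.53099377264488}
```

View pics/top0.png

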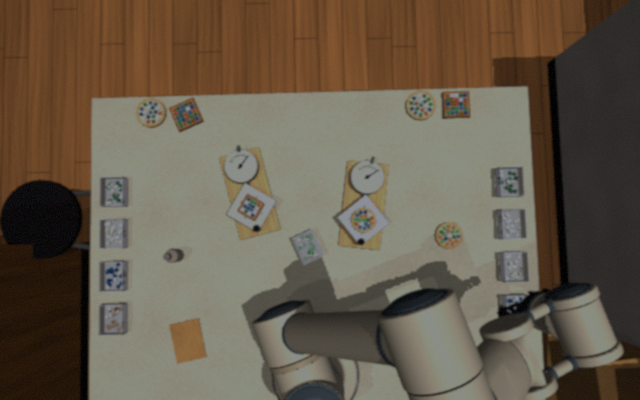

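The round coaster's mount is the right one: coaster at about (362,220), pad at (361,241), dial at (367,177). I'll enlarge that area.

Run:
```python
from h import *
f=pickle.load(open('top.pkl','rb'))
c=f['image'][150:255,320:420,::-1]; cv2.imwrite('pics/c1.png',cv2.resize(c,None,fx=5.7,fy=5.7,interpolation=cv2.INTER_CUBIC))
for n,u,v,z in (('pad',361,241,70),('coaster',362,220,70),('dial',367,177,49)): print(n,atz(f,u,v,z).round(),dep(f,u,v).round())
```

```text
pad [ 434. -157.   70.] [ 434. -157.   70.]
coaster [ 501. -163.   70.] [ 501. -162.   72.]
dial [ 642. -185.   49.] [ 641. -184.   58.]
```

View pics/c1.png

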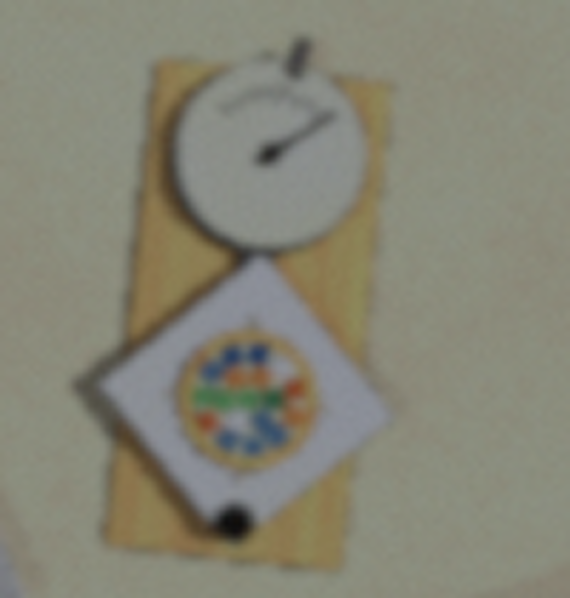

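View pics/scene0.png

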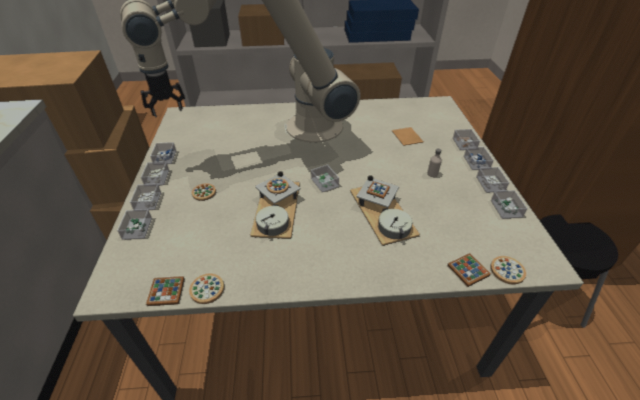

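The enlarged crop shows the hub at (267,155), needle tip at (335,115), clip from (297,74) to (303,42), and pad at (234,521). The mark is about 0.7 rad from rest. Next I need the wrist camera's mounting and the shifts for the move.

```bash
cat >> h.py <<'E'
from scipy.spatial.transform import Rotation as Ro
def tool(s): 
    q=s['tool_rot']; return Ro.from_quat([q[1],q[2],q[3],q[0]]).as_matrix(),s['position']
def shift(s,X): R,p=tool(s); return R.T@(np.array(X)-p)
E
python3 - <<'E'
from h import *
f=pickle.load(open('top.pkl','rb'))
p=lambda u,v,z:atz(f,320+(u+.5)/5.7-.5,150+(v+.5)/5.7-.5,z)
pad=p(234,521,70);hub=p(267,155,54);tip=p(335,115,54);ci=p(297,74,54);co=p(246,398,70)
print(pad,hub,co,tip,ci,np.linalg.norm(tip-hub),np.linalg.norm((hub-pad)[:2]))
a=lambda d:np.arctan2(d[1],d[0])
print('axis',a(hub-pad),'needle',a(tip-hub),'+.9',a(tip-hub)+.9,'clip-needle',a(ci-hub)-a(tip-hub))
w=grab('wrist');s=env.sense();R,q=tool(s)
Rw=np.array(w['R']);c=-Rw.T@w['t'];print('cam in tool',R.T@(c-q),'optical axis',R.T@Rw[2],'img right',R.T@Rw[0],w['K'][0][0])
print('toolx',a(R[:,0]),'shift to pad',shift(s,[pad[0],pad[1],q[2]]))
print('to view', shift(s,[590,-178,300]))
E
```

```text
[ 434.34739464 -156.09523792   70.        ] [ 642.52427692 -182.89633671   54.        ] [ 503.22847221 -165.00434506   70.        ] [ 664.56965649 -222.55906735   54.        ] [ 688.83177917 -201.58944028   54.        ] 45.37764826949195 209.89500521330885
axis -0.12803766819871584 needle -1.0634949873006505 +.9 -0.16349498730065049 clip-needle 0.6798259640454074
cam in tool [  80.15398664    1.79339876 -143.08065956] optical axis [-3.13250211e-01  3.26358116e-04  9.49670574e-01] img right [-1.20724583e-03  9.99998996e-01 -7.41865464e-04] 335.5017864366736
toolx 0.430824228302719 shift to pad [ 3.29447614e+02 -3.01510441e+02  2.99804301e-01]
to view [ 461.7348216  -216.66621266  -68.9118818 ]
```

Call:
step_arm(
  targets=[
    [[0.04,-0.02,0],0,-1],
    [[0.08,-0.041,0],0,-1],
    [[0.12,-0.061,0],0,-1],
    [[0.16,-0.081,0],0,-1],
    [[0.2,-0.101,0],0,-1],
  ],
)

```text
time_s: 0.65
position: [401.3, -391.1, 231.2]
tool_rot: [-0.0, 0.977, 0.214, -0.0]
contact_force: [0.8, -1.0, 0.8]
gripper_width: 85.7
grasp_force: 0.0
```

Call:
step_arm(
  targets=[
    [[0.04,-0.02,0],0.11,-1],
    [[0.08,-0.041,0],0.22,-1],
    [[0.12,-0.061,0],0.33,-1],
    [[0.16,-0.081,0],0.45,-1],
    [[0.2,-0.101,0],0.57,-1],
  ],
)

```text
time_s: 1.15
position: [540.9, -215.6, 231.2]
tool_rot: [-0.0, 0.997, -0.072, -0.0]
contact_force: [1.3, -0.7, 0.0]
gripper_width: 85.3
grasp_force: 0.0
```

Run:
```python
from h import *
s=env.sense();R,p=tool(s);print(s['time_s'],p,np.arctan2(R[1,0],R[0,0]),shift(s,[575,-173,231]))
```

```text
1.15 [ 540.93571099 -215.63397458  231.20336489] -0.1440869749059068 [ 27.58957251 -47.08342725   0.19824097]
```

Call:
step_arm(
  targets=[
    [[0.018,-0.03,0],0,-1],
    [[0.028,-0.047,0],0,-1],
    [[0.028,-0.047,0],0,-1],
    [[0.028,-0.047,0],0,-1],
  ],
)

```text
time_s: 1.55
position: [574.1, -174.5, 231.0]
tool_rot: [0.0, 0.998, -0.069, -0.0]
contact_force: [0.1, -0.6, -0.0]
gripper_width: 85.9
grasp_force: 0.0
```

Run:
```python
from h import *
grab('wrist','w1')
```

```text
(no output)
```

View pics/w1.png

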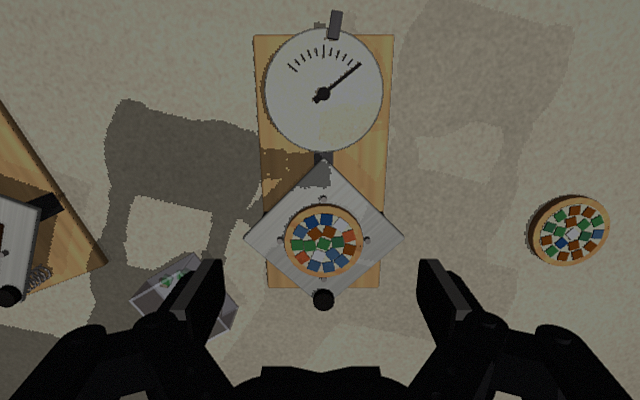

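Everything is visible here: hub (322,94), needle tip about (361,64), clip about (334,25), pad (323,299). I'll enlarge the dial and the pad.

Run:
```python
from h import *
f=pickle.load(open('wrist.pkl','rb'));I=f['image'][:,:,::-1]
a=cv2.resize(I[5:105,275:375],None,fx=5,fy=5,interpolation=cv2.INTER_CUBIC)
b=cv2.resize(I[280:320,295:350],None,fx=5,fy=5,interpolation=cv2.INTER_CUBIC)
o=np.zeros((500,780,3),np.uint8);o[:,:500]=a;o[:200,505:780]=b;cv2.imwrite('pics/c2.png',o)
```

```text
(no output)
```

View pics/c2.png

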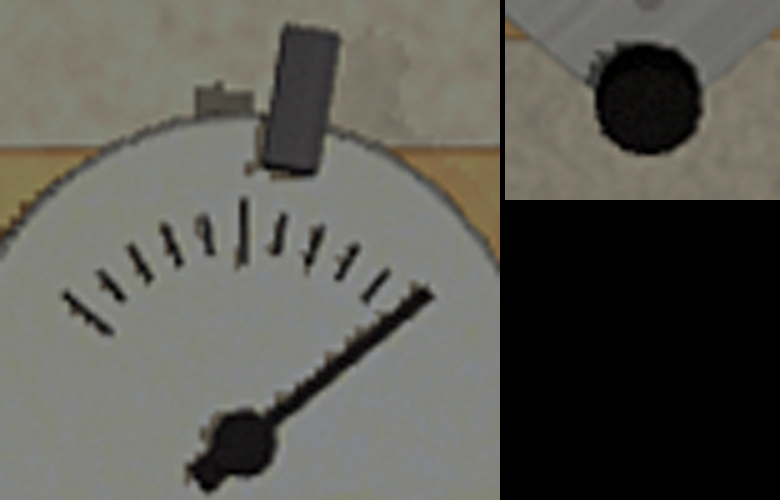

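Run:
```python
from h import *
f=pickle.load(open('wrist.pkl','rb'))
p=lambda u,v,z:atz(f,275+(u+.5)/5-.5,5+(v+.5)/5-.5,z)
q=lambda u,v,z:atz(f,295+(u-505+.5)/5-.5,280+(v+.5)/5-.5,z)
hub=p(243,442,54);tip=p(427,293,54);pad=q(648,98,70);a=lambda d:np.arctan2(d[1],d[0])
for z in(50,54,58):
  ci=p(292,172,z);h=p(243,442,54);print(z,ci,np.linalg.norm((ci-hub)[:2]),a(ci-hub)-a(tip-hub))
co=p(311,28,58);print('outer',a(co-hub)-a(tip-hub))
tk=p(243,230,49);print('centre tick',a(tk-hub)-a(tip-hub))
print(hub,tip,np.linalg.norm(tip-hub),pad,np.linalg.norm((hub-pad)[:2]),'axis',a(hub-pad),a(tip-hub)+.9, dep(f,323,299))
s=env.sense();print(s['position'],shift(s,[pad[0],pad[1],100]))
```

```text
50 [ 690.24055276 -204.04048412   50.        ] 46.292975527933905 0.7245507568053062
54 [ 689.79872173 -203.83716153   54.        ] 45.80936308132014 0.725673615080982
58 [ 689.35689069 -203.63383894   58.        ] 45.32580962409646 0.7268204330105336
outer 0.7438688246431719
centre tick 0.9119536963099693
[ 646.37589964 -189.24414031   54.        ] [ 666.96189047 -225.12231601   54.        ] 41.36455619586102 [ 438.76451739 -160.53856013   70.        ] 209.58648900288821 axis -0.13739479936880256 -0.14988335203382486 [ 438.41790868 -160.28318408   69.11958169]
[ 573.89763679 -175.07211628  231.09179426] [-135.77228722    4.35174674  131.16474778]
```

Mark ≈ 0.72 rad, so the pad must go down about 7.8 mm. The axis, centre tick and radius all agree with this. Now I'll move above the pad with the fingers shut.

Call:
step_arm(
  targets=[
    [[-0.045,0.001,0.01],0,0.5],
    [[-0.09,0.002,0.04],0,1],
    [[-0.125,0.003,0.07],0,1],
    [[-0.138,0.003,0.105],0,1],
    [[-0.138,0.003,0.13],0,1],
  ],
  force=20,
)

```text
time_s: 2.1
position: [433.9, -158.5, 100.2]
tool_rot: [-0.0, 0.998, -0.071, -0.001]
contact_force: [1.2, 0.1, 0.1]
gripper_width: 12.3
grasp_force: 0.0
```

Call:
step_arm(
  targets=[
    [[0,0,0.01],0,1],
    [[0,0,0.015],0,1],
    [[0,0,0.015],0,1],
    [[0,0,0.015],0,1],
  ],
)

```text
time_s: 2.5
position: [438.0, -158.9, 87.1]
tool_rot: [0.0, 0.998, -0.07, 0.001]
contact_force: [0.4, -1.0, 0.0]
gripper_width: -0.2
grasp_force: 0.0
```

Run:
```python
from h import *
s=env.sense();print(s['position'],s['contact_force'],s['gripper_width'])
f=grab('top');g=grab('wrist');h=grab('scene')
L=[f['image'][150:250,320:420],h['image'][165:245,235:315]]
o=np.zeros((800,800,3),np.uint8)
o=np.hstack([cv2.resize(f['image'][150:250,320:420],(400,400),interpolation=2),cv2.resize(h['image'][165:245,235:315],(400,400),interpolation=2)])
o=np.vstack([o,np.hstack([g['image'][220:400,120:520],np.zeros((180,400,3),np.uint8)])])
cv2.imwrite('pics/m1.png',o[:,:,::-1])
```

```text
[ 437.95701058 -158.90816153   87.07837517] [ 0.38167974 -0.95258372  0.03952314] -0.17115505696714567
```

View pics/m1.png

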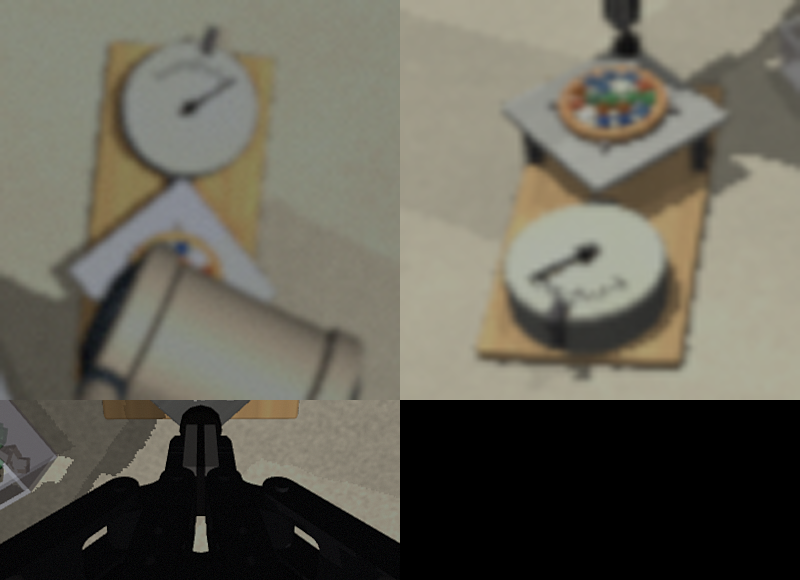

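The dial stays visible in the top view, with the hub at about (188,108) and the needle tip at (233,80) in the crop. The fingertips are right above the pad in the scene view. I'll write a needle reader and test it at rest.

```bash
cat >> h.py <<'E'
def read(f,hub=(642.5,-182.9)):
    g=cv2.GaussianBlur(f['image'].astype(np.float32).mean(2),(0,0),.6)
    A=np.arange(-1.6,1.2,.01)
    def prof(rs,z):
        P=[[proj(f,[hub[0]+r*np.cos(a),hub[1]+r*np.sin(a),z]) for r in rs] for a in A]
        return cv2.remap(g,np.array(P,np.float32),None,cv2.INTER_CUBIC).mean(1)
    def peak(v):
        i=v.argmin(); w=np.clip(np.median(v)-v,0,None); w[abs(A-A[i])>.15]=0; return (w*A).sum()/w.sum()
    n=peak(prof(np.arange(14,31,2),54)); m=peak(prof(np.arange(48,60,2),56))
    return n,m,n+.9+.137
E
python3 - <<'E'
from h import *
f=pickle.load(open('top.pkl','rb'))
for h in((642.5,-182.9),(644,-183),(642.5,-185)):print(read(f,h))
s=env.sense();print(shift(s,[437,-159,64]))
E
```

```text
(np.float64(-1.0405894619491418), np.float64(-0.33242822551705414), np.float64(-0.003589461949141781))
(np.float64(-1.099531313282584), np.float64(-0.34074709430604044), np.float64(-0.06253131328258388))
(np.float64(-0.9904337984439994), np.float64(-0.2979358782984719), np.float64(0.046566201556000664))
[-0.80663564  0.40283406 23.01279374]
```

Call:
step_arm(
  targets=[
    [[0,0,0.008],0,1],
    [[0,0,0.015],0,1],
    [[0,0,0.018],0,1],
    [[0,0,0.021],0,1],
    [[0,0,0.021],0,1],
  ],
)

```text
time_s: 3.15
position: [436.8, -158.3, 64.7]
tool_rot: [-0.0, 0.998, -0.069, -0.001]
contact_force: [-3.7, -1.0, 5.4]
gripper_width: -0.0
grasp_force: 3.1
```

Run:
```python
from h import *
s=env.sense();print(s['position'],s['contact_force']);print(read(grab('top')))
```

```text
[ 436.77751463 -158.34449478   64.72537805] [-3.66503985 -1.01614875  5.35413797]
(np.float64(-0.5503520055900496), np.float64(-0.33305363270161886), np.float64(0.48664799440995044))
```

Call:
step_arm(
  targets=[
    [[0,0,0.001],0,1],
    [[0,0,0.002],0,1],
    [[0,0,0.002],0,1],
  ],
)

```text
time_s: 3.5
position: [436.7, -158.3, 62.9]
tool_rot: [-0.0, 0.998, -0.069, -0.001]
contact_force: [-2.8, -0.3, 8.9]
gripper_width: -0.4
grasp_force: 3.8
```

Run:
```python
from h import *
s=env.sense();print(s['position'],s['contact_force']);f=grab('top');h=grab('scene');print(read(f),read(grab('top')))
o=np.hstack([cv2.resize(f['image'][160:195,350:385],(400,400),interpolation=2),cv2.resize(h['image'][195:240,250:295],(400,400),interpolation=2)])
cv2.imwrite('pics/m2.png',o[:,:,::-1])
```

```text
[ 436.66112774 -158.3041901    62.92811224] [-2.81941757 -0.33484381  8.86612497]
(np.float64(-0.3895297686894396), np.float64(-0.33162110040642445), np.float64(0.6474702313105605)) (np.float64(-0.39269341147930903), np.float64(-0.33237359464349153), np.float64(0.644306588520691))
```

View pics/m2.png

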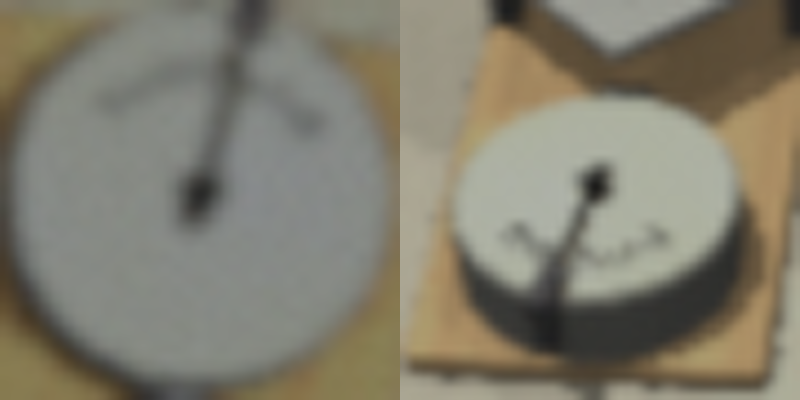

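The needle now reaches the clip in both views. By the reader it is about 0.06 short, so I'll add 0.7 mm and then hold.

Call:
step_arm(
  targets=[
    [[0,0,0.0007],0,1],
    [[0,0,0.0007],0,1],
    [[0,0,0.0007],0,1],
  ],
)

```text
time_s: 3.95
position: [436.7, -158.3, 62.3]
tool_rot: [-0.0, 0.998, -0.069, -0.001]
contact_force: [-3.3, -0.6, 7.4]
gripper_width: -0.1
grasp_force: 4.1
```

Run:
```python
from h import *
s=env.sense();print(s['position'],s['contact_force']);print(read(grab('top')))
```

```text
[ 436.6647177  -158.30269575   62.31462423] [-3.30374553 -0.59493783  7.37048075]
(np.float64(-0.3305074818548163), np.float64(-0.3316781319785627), np.float64(0.7064925181451838))
```

The needle is on the mark. I'll hold for another 1.1 s or so, then lift straight up.

Call:
step_arm(
  targets=[
    [[0,0,0],0,1],
    [[0,0,0],0,1],
    [[0,0,0],0,1],
    [[0,0,0],0,1],
    [[0,0,0],0,1],
  ],
)

```text
time_s: 4.5
position: [436.7, -158.3, 62.3]
tool_rot: [-0.0, 0.998, -0.069, -0.001]
contact_force: [-4.2, -0.8, 7.4]
gripper_width: 0.4
grasp_force: 4.1
```

Call:
step_arm(
  targets=[
    [[0,0,0],0,1],
    [[0,0,0],0,1],
    [[0,0,0],0,1],
    [[0,0,0],0,1],
    [[0,0,0],0,1],
  ],
)

```text
time_s: 5.0
position: [436.6, -158.3, 62.3]
tool_rot: [-0.0, 0.998, -0.069, -0.001]
contact_force: [-3.3, -0.4, 8.1]
gripper_width: 0.1
grasp_force: 4.1
```

Run:
```python
from h import *
print(read(grab('top')))
```

```text
(np.float64(-0.33091694380776204), np.float64(-0.33229094236368634), np.float64(0.706083056192238))
```

Call:
step_arm(
  targets=[
    [[0,0,-0.004],0,1],
    [[0,0,-0.009],0,1],
    [[0,0,-0.025],0,1],
    [[0,0,-0.06],0,1],
    [[0,0,-0.09],0,1],
  ],
)

```text
time_s: 5.55
position: [437.1, -158.3, 153.8]
tool_rot: [-0.0, 0.998, -0.07, -0.0]
contact_force: [0.4, -0.6, -0.6]
gripper_width: 0.4
grasp_force: 0.0
```

Call:
step_arm(
  targets=[
    [[0,0,0],0,1],
    [[0,0,0],0,1],
    [[0,0,0],0,1],
    [[0,0,0],0,1],
    [[0,0,0],0,1],
  ],
)

```text
time_s: 6.05
position: [436.9, -158.3, 151.9]
tool_rot: [-0.0, 0.998, -0.07, -0.001]
contact_force: [0.4, 0.3, -0.2]
gripper_width: -0.1
grasp_force: 0.0
```

Run:
```python
from h import *
f=grab('top','t3');grab('scene','s3');print(read(f));s=env.sense();print(s['time_s'],s['position'],s['contact_force'])
```

```text
(np.float64(-1.0488107818822423), np.float64(-0.3325555719886863), np.float64(-0.011810781882242272))
6.15 [ 437.05332102 -158.36994975  152.10566415] [-0.52870792  0.23570554  0.13788449]
```

View pics/s3.png

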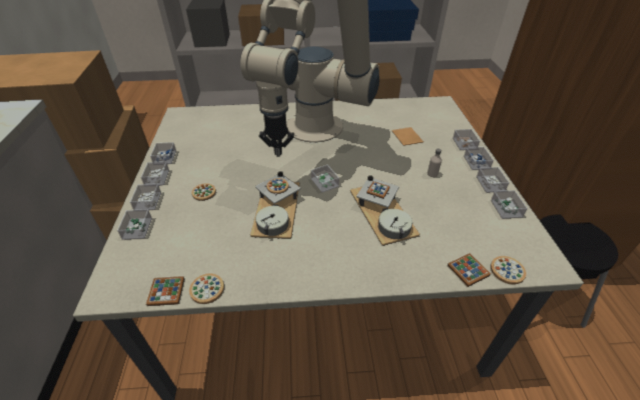

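The needle at (268,217) is back at rest, the arm is clear at (277,140), and nothing else has moved.

```bash
python3 -c "
from station import env
print(env.hand_in())"
```

```text
the job is handed in; nothing more can be done
None
```

I pressed the round coaster's pad until its needle pointed at the clip mark (within about 0.01 rad by the top camera), held it there for over a second, and let go; the needle returned to rest, nothing else appeared to move, and the job was handed in at about 6 s of robot time.

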